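Offer a new hinge leaf up to a closed instrument case and hold it for the pin

ROBOT

A 6-joint arm with a two-finger parallel gripper is mounted at the origin on a cart in front of the work surface, level with it; the furniture and walls round the work are solid. World frame = base frame: x ahead of the robot, y to its left, z up, the work surface at z = 0. Lengths are in mm, angles in rad, forces in N, time in s.
With the tool pointing down it reaches from about 350 to 800 mm from the base axis. Payload 7.3 kg.
Tool frame: the origin (TCP) lies at the very end of the fingers, on their centre line; the grasp point (between the pads) lies 19 mm behind it (arm.tcp_to_grasp is the distance from the TCP to the grasp point, in mm); z points along the fingers, y is the line along which they close (so a half turn about z gives the same grasp; the last joint's range is limited). The gripper opens to 85 mm and grips with 20 to 120 N. Pads are 22 mm wide; open, the fingers measure 114 mm over their backs; the gripper's body (76 mm by 85 mm) begins 54 mm behind the grasp point. The pads swing forward as they close: fully open they stand 13 mm farther back than shut.
Start: joints at [1.024, 0.342, 1.524, -0, 1.275, -0.146], TCP at [204.819, 483.419, 231.322] pointing down, gripper open.
Joint ranges: [-2.53, 2.53], [-0.77, 2.02], [0.04, 2.7], [-1, 4.14], [0.28, 2.66], [-3.11, 3.11]. Speed limits (rad/s): [2.57, 2.57, 3.14, 3.14, 3.14, 3.14].

INTERFACE

Orientations are given as a 3x3 rotation matrix whose columns are the frame's x, y, z axes.
In Python, from bench import arm gives the robot as it stands.
- The arm moves only by the tool send_rows, never from a script. Its arguments are lists of equal length, an entry for each row: "translation": the shift along the tool's x, y, z in cm, a list of three; "rot": the turn, a rotation vector about the tool's x, y, z in rad, a list of three. In form: {"translation": [[tx, ty, tz], ...], "rot": [[ax, ay, az], ...]}. A call has 1 to 8 rows; each row is the pose to reach, as a shift and turn from the pose commanded when the call began, along the tool's axes at that moment; what a row does not reach only later rows make up. A row lasts 1/10 s, in which the tool goes at most 50 mm and 8.59 degrees, less where a joint would pass 70% of its speed; a pose out of reach is approached as far as the arm can. A call with a gripper value outside its range is refused whole. "hand" is the closure, from -1 (fully open) to 1 (shut), set as the call begins (left out, the last holds). The fingers move at their own pace and stop on an object; "grip_force" is the grip in N (left out, the last holds). Time passes only in rows, so rows that repeat a pose let the fingers close. It gives the time, the measured TCP pose, the force, the opening and the grip force at its end, in the units of the state.
- arm.sense(): the state, without advancing time (a new reading comes with each control period).
- arm.get_image(name): name is "side" or "top" or "wrist"; returns the picture (400x640x3 uint8, red, green, blue); there is no depth.
- arm.camera_params(name): a dict with "camera_matrix" (3x3 intrinsics, pixels), "extrinsics" (4x4, takes a point from world to camera coordinates); the wrist camera has in their place "hand_eye" (4x4, takes a point from camera to tool coordinates, whose origin is the TCP and whose axes are the flange's). Camera axes: x right, y down, z forward; pixel columns grow to the right and rows downward; lengths in mm; the calibration is good to about 2 mm. A picture is of the moment at which its call begins: read the wrist's pose just before it. camera_params takes no time and is no camera call.
- arm.sign_off(): hands the job in; it is judged then, once.
The state is a dict: "time": time; "joints": joint angles; "dq": joint speeds; "joint_torque": joint torques, N m; "tcp_pos": TCP position; "eef_rot": TCP orientation; "wrist_force": force on the tool from outside, world axes, zero at the start; "wrist_torque": the same for the moment, N m; "grip_width": finger opening in mm; "grasp_force": force on a finger pad.
Only numpy, scipy, OpenCV 4.12 (cv2) and the standard library are available. Lean on these libraries where they do the work, as an engineer would, in place of code of your own. Each camera call takes 0.05 s, during which the arm holds its last target. There are 200 camera calls.

TASK

One hinge of the instrument case has lost its lid-side leaf. First lower the lid gently until it is fully closed; then pick up the new leaf that has two knuckles, lay it flat on the lid so that its two knuckles drop between the three on the case's rail and all the knuckle holes are in line, and finish while still gripping the leaf and pressing it down on the lid, so that a colleague can push in the hinge pin. Do not force the leaf, and leave the other leaf, the pin, the mug and the bottles where they are.

Things in the scene. Friction and masses are not known exactly. Their poses are not given: they have to be found in the camera images.
- case: Grey laminate instrument case, fixed, 178 x 200 x 90 mm (x, y, z). Origin: centre of its underside, on the table. Along its -x side (towards the robot) runs a fixed top rail 48 mm deep; the lid covers the rest, level with the rail when closed (90 mm up). Steel hinges lie on top with one pin axis along y, at x = -41, z = 99 mm: an intact one at y = -56 mm, the broken one at y = +56 mm.
- case_bore (a point): Middle of the knuckle holes (9 mm wide, 9 mm above rail and lid) of the broken hinge's rail leaf; axes as the case, holes along y. This leaf is screwed to the rail: a 10 mm thick plate on the -x side, and three knuckles (barrel 18 mm across, each 8 mm long) centred at y = -22, 0, +22 mm, so two gaps of 14 mm. Dark pilot holes on the lid show where the lost leaf sat.
- lid (a joint): Lid angle in rad: 0 closed, growing as it opens about the pin axis; the far edge (+x of the case) rises. It starts at 1.0 to 1.35. The hinge is stiff: the lid stays where it is left and needs about 2 to 6 N near its free edge to move.
- lid_edge (a point): Middle of the lid's free edge on its outer (top) face, 130 mm from the pin axis and, with the lid closed, 90 mm above the table. The outer face lies 9 mm below the pin axis when closed, so the open lid shows its outer face to the robot. The lid is 10 mm thick and as wide as the case.
- leaf_two: New dark steel leaf to fit, lying flat, 90 g: plate 10 mm thick, 52 mm wide (y), from x = 10.5 to 60 mm; two knuckles (barrel 18 mm across, 10.5 mm long) at y = -11 and +11 mm. Origin: on the flat underside below the barrel's middle; z up, x towards the plate, y along the barrel. Grip across the width near x = 35 mm. Fitted, axes point as the case's; play 1.75 mm along the barrel, 1.5 mm across.
- leaf_bore (a point): Middle of the new leaf's knuckle holes (on the barrel's axis, 9 mm above its underside); axes as the leaf.
- leaf_three: The other leaf of the new hinge, not needed: same plate, but with three knuckles 8 mm long. Frame as the leaf with two knuckles. It and the two-knuckle leaf may have changed places. A bookshelf hangs on the wall over the far left corner of the table (about x over 0.57, y over 0.17 m): keep the arm low and clear of it there.
- hinge_pin: Loose steel hinge pin, 6 mm thick and 66 mm long, lying on the table along its y axis. Origin: middle of its underside. Leave it.
- mug: Green mug, 86 x 118 x 96 mm, origin under its middle. Leave it.
- water_bottle: Clear water bottle with a pale cap, 48 mm wide, 109 mm high, origin under its centre. Leave it.
- amber_bottle: Amber bottle with a blue cap, 57 mm wide, 122 mm high, origin under its centre. Leave it.

How it is judged (in metres and radians):
On the way, in this order (a step that is already met when the one before it is completed fails the run):
1. the lid is fully closed (value of joint lid below 0.03 rad), for 0.2 s.
2. the two-knuckle leaf is lifted off the table in the fingers (height (world z) of leaf_two above 0.03 m and contact force between the fingers and leaf_two above 3 N), for 0.1 s.
At the end, for the whole second after the job is handed in: Lid closed (under 0.03 rad); the two-knuckle leaf flat on it (0.06 rad), knuckles between the rail leaf's, hole centres within 2.2 mm across the axis and 3 mm along it, parallel within 0.09 rad; fingers gripping it (over 3 N), pressed on the lid with over 2 N, at rest (value of joint lid below 0.03 rad and x of leaf_bore in the frame of case_bore between -0.0022 and 0.0022 m and z of leaf_bore in the frame of case_bore between -0.0022 and 0.0022 m and y of leaf_bore in the frame of case_bore between -0.003 and 0.003 m and angle between the y axis of leaf_bore and the y axis of case_bore, either way round below 0.09 rad and angle between leaf_two's own z axis and vertical below 0.06 rad and contact force between the fingers and leaf_two above 3 N and contact force between leaf_two and case above 2 N and linear speed of leaf_two below 0.02 m/s); the arm keeps its last pose, push and grip.
It fails at once if the lid is slammed (faster than 2.5 rad/s) (velocity of joint lid below -2.5 rad/s).
It fails at once if the leaf is forced against the lid or case (over 70 N) (contact force between leaf_two and case above 70 N).
It fails at once if the other leaf, the pin, the mug or a bottle is moved more than 20 mm (distance of any of leaf_three, hinge_pin, mug, water_bottle, amber_bottle from where it was at the start of the episode above 0.02 m).
It also fails if it takes over 54 s, if anything falls off the work surface, if the arm or the gripper's body presses on something with over 40 N, if the wrist force passes 120 N, or if a joint passes its speed limit or range.

## Working session

There is one attempt and no reset: what is moved stays moved. The work goes in short steps, Python scripts to look and compute and a tool call to move; the robot and the scene stay as the last step left them, time stands still between calls to the robot, and variables do not carry over. Pictures are saved under pics/ and viewed, at most 10 in all, crops included, and the job is handed in when it is done.

Besides the shell and the picture viewer there is one more tool, called after ">>>" in YAML: its name, and indented under it one key for each argument. send_rows: Moves the arm, as the interface text tells. Its arguments: {"type":"object","properties":{"translation":{"type":"array"},"rot":{"type":"array"},"hand":{"type":"number"},"grip_force":{"type":"number"}},"required":["translation","rot"]}

```bash
mkdir -p pics
python3 - <<'E'
from bench import arm
import cv2,numpy as np
np.set_printoptions(suppress=True,precision=3)
for n in("side","top"):
    im=arm.get_image(n); cv2.imwrite(f"pics/{n}0.png",im[:,:,::-1])
    p=arm.camera_params(n); print(n,p)
print(arm.camera_params("wrist")); print(arm.sense())
E
```

```text
side {'camera_matrix': array([[488.784,   0.   , 312.885],
       [  0.   , 488.784, 190.676],
       [  0.   ,   0.   ,   1.   ]]), 'extrinsics': array([[   0.836,   -0.549,    0.008, -408.936],
       [  -0.362,   -0.563,   -0.743,  286.   ],
       [   0.413,    0.618,   -0.669,  974.284],
       [   0.   ,    0.   ,    0.   ,    1.   ]])}
top {'camera_matrix': array([[499.182,   0.   , 314.14 ],
       [  0.   , 499.182, 187.558],
       [  0.   ,   0.   ,   1.   ]]), 'extrinsics': array([[   0.006,   -1.   ,   -0.001,   78.614],
       [  -0.998,   -0.006,   -0.058,  528.031],
       [   0.058,    0.001,   -0.998, 1595.087],
       [   0.   ,    0.   ,    0.   ,    1.   ]])}
{'camera_matrix': array([[281.329,   0.   , 318.77 ],
       [  0.   , 281.329, 191.803],
       [  0.   ,   0.   ,   1.   ]]), 'hand_eye': array([[  -0.001,   -0.961,   -0.277,   70.974],
       [   1.   ,   -0.001,   -0.001,    1.339],
       [   0.001,   -0.277,    0.961, -141.957],
       [   0.   ,    0.   ,    0.   ,    1.   ]])}
{'time': 0.1, 'joints': array([ 1.024,  0.343,  1.525, -0.   ,  1.275, -0.146]), 'dq': array([-0.001, -0.001, -0.002, -0.   ,  0.   , -0.   ]), 'joint_torque': array([  0.002, -43.445, -24.649,  -0.   ,   0.005,   0.   ]), 'tcp_pos': array([204.664, 483.091, 230.713]), 'eef_rot': array([[-0.921,  0.39 , -0.001],
       [ 0.39 ,  0.921, -0.001],
       [ 0.   , -0.001, -1.   ]]), 'wrist_force': array([ 0.322,  0.047, -0.633]), 'wrist_torque': array([-0.016,  0.011,  0.015]), 'grasp_force': 0.0, 'grip_width': 85.65051653739835}
```

View pics/top0.png

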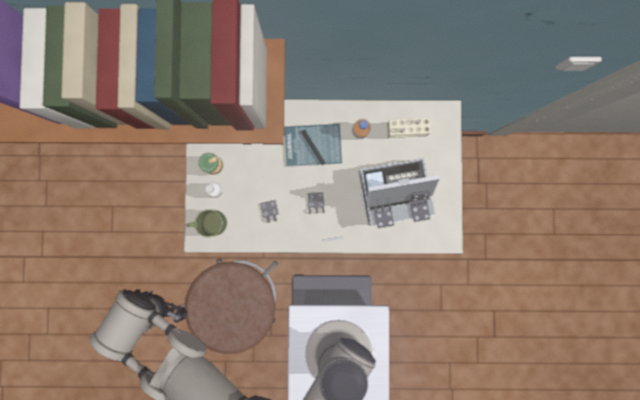

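View pics/side0.png

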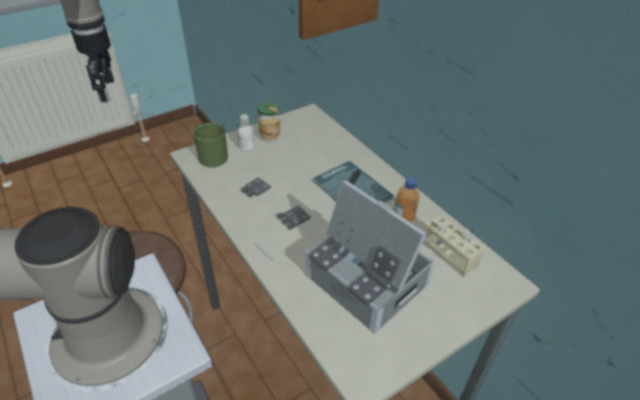

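Top view: the leaves are at about (269,211) and (316,202), the pin is near (332,239), and the case is around (400,190), slightly yawed, with its lid open. I'll enlarge crops of both views to get accurate pixels.

Run:
```python
import cv2,numpy as np
t=cv2.imread("pics/top0.png");s=cv2.imread("pics/side0.png")
a=cv2.resize(t[150:250,250:450],(800,400)[:2] and (600,300),interpolation=cv2.INTER_CUBIC)
b=cv2.resize(s[170:335,230:440],(382,300),interpolation=cv2.INTER_CUBIC)
c=cv2.resize(t[150:230,350:450],(400,300)[:2],interpolation=cv2.INTER_CUBIC)
out=np.zeros((600,800,3),np.uint8); out[:300,:600]=a; out[300:,:382]=b; out[300:,400:]=c
cv2.imwrite("pics/crop1.png",out)
```

```text
(no output)
```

View pics/crop1.png

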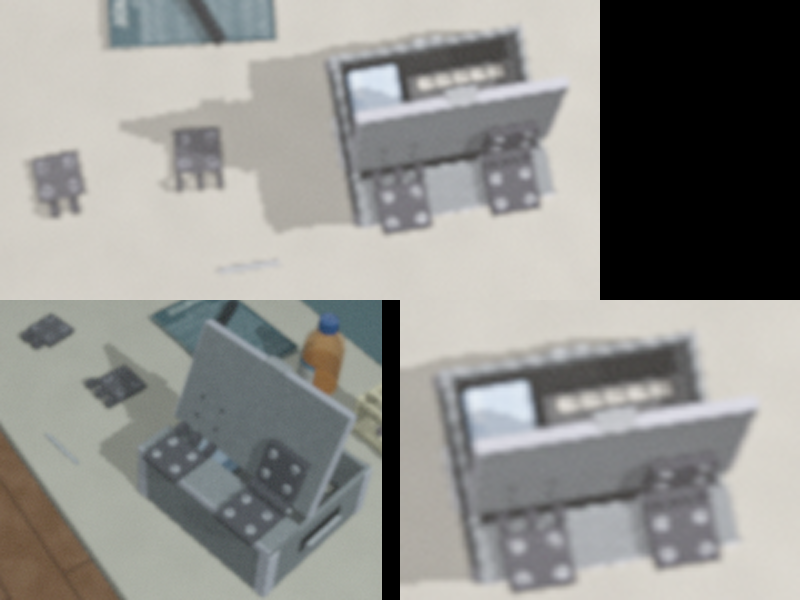

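```bash
cat > h.py <<'E'
from bench import arm
import numpy as np
np.set_printoptions(suppress=True,precision=3)
def ray(n,uv):
    if n=="wrist":
        s=arm.sense();p=arm.camera_params(n);T=np.eye(4);T[:3,:3]=s['eef_rot'];T[:3,3]=s['tcp_pos']
        M=T@p['hand_eye']
    else:
        p=arm.camera_params(n);M=np.linalg.inv(p['extrinsics'])
    d=M[:3,:3]@np.linalg.solve(p['camera_matrix'],[uv[0],uv[1],1]);return M[:3,3],d/np.linalg.norm(d)
def onz(n,uv,z):
    o,d=ray(n,uv);return o+d*(z-o[2])/d[2]
def tri(*l):
    A=np.zeros((3,3));b=np.zeros(3);R=[ray(n,uv) for n,uv in l]
    for o,d in R:
        P=np.eye(3)-np.outer(d,d);A+=P;b+=P@o
    x=np.linalg.solve(A,b);return x,[np.linalg.norm(np.cross(x-o,d)) for o,d in R]
E
python3 - <<'E'
from h import *
T=lambda u,v:(250+u/3,150+v/3)
S=lambda u,v:(230+u/1.819,170+(v-300)/1.818)
for nm,c in dict(nl=(360,226),nr=(553,192),fl=(330,60),fr=(520,28)).items(): print(nm,onz("top",T(*c),90))
for nm,c in dict(nl=(143,455),nr=(262,548),fr=(368,468)).items(): print("side",nm,onz("side",S(*c),90))
print("lidL",tri(("top",T(357,120)),("side",S(210,322))));print("lidR",tri(("top",T(566,84)),("side",S(352,407))))
for c in [(33,157),(76,152),(84,194),(42,200)]: print("leaf",onz("top",T(*c),10))
for c in [(55,215),(77,211)]: print("kn",onz("top",T(*c),9))
for c in [(174,130),(220,127),(222,187),(179,188)]: print("l3",onz("top",T(*c),10))
E
```

```text
nl [408.381 -90.101  90.   ]
nr [ 444.196 -287.357   90.   ]
fl [578.278 -59.381  90.   ]
fr [ 612.449 -254.766   90.   ]
side nl [ 405.753 -109.568   90.   ]
side nr [ 441.04  -282.088   90.   ]
side fr [ 608.411 -263.271   90.   ]
lidL (array([512.854, -75.302, 215.303]), [np.float64(3.3835480902378605), np.float64(3.38354809023772)])
lidR (array([ 545.929, -268.467,  229.509]), [np.float64(2.4438977514904727), np.float64(2.4438977514905003)])
leaf [479.041 253.12   10.   ]
leaf [484.697 206.863  10.   ]
leaf [439.573 197.792  10.   ]
leaf [432.867 242.888  10.   ]
kn [416.847 228.822   9.   ]
kn [421.277 205.21    9.   ]
l3 [509.035 101.454  10.   ]
l3 [512.563  51.879  10.   ]
l3 [447.963  49.417  10.   ]
l3 [446.617  95.665  10.   ]
```

The two-knuckle leaf is the left one. The case yaw is about 0.18 rad, with its pin axis near (470,-180), and the lid is at about 1.19 rad: the measured edge radius is 137 mm, against 130 expected. I'll compute the approach moves.

```bash
cat >> h.py <<'E'
from scipy.spatial.transform import Rotation as Ro
def down(yaw): # tool z down, tool y = (−sin,cos): y axis of a frame with that yaw
    c,s=np.cos(yaw),np.sin(yaw); return np.array([[-c,-s,0],[-s,c,0],[0,0,-1.]])
def rows(targets,R=None,base=None):
    s=arm.sense(); R0=s['eef_rot']; p0=s['tcp_pos'] if base is None else base
    for t,*r in [(t,) if len(np.shape(t))==1 else t for t in targets]:
        R1=R if R is not None else R0
        print((R0.T@(np.array(t)-p0)/10).round(2).tolist(),Ro.from_matrix(R0.T@R1).as_rotvec().round(3).tolist())
E
python3 -c "
from h import *
rows([(400,330,235),(430,-100,235),(465,-181,235)],down(.18))"
```

```text
[-23.96, -6.47, -0.42] [-0.001, -0.001, -0.581]
[-43.5, -44.89, -0.38] [-0.001, -0.001, -0.581]
[-49.88, -50.98, -0.37] [-0.001, -0.001, -0.581]
```

>>> send_rows:
  translation:
    - [-24,-6.5,-0.4]
    - [-24,-6.5,-0.4]
    - [-24,-6.5,-0.4]
    - [-24,-6.5,-0.4]
    - [-24,-6.5,-0.4]
    - [-24,-6.5,-0.4]
  rot:
    - [0,0,-0.58]
    - [0,0,-0.58]
    - [0,0,-0.58]
    - [0,0,-0.58]
    - [0,0,-0.58]
    - [0,0,-0.58]
  hand: 1

```text
time: 0.7
tcp_pos: [403.0, 327.3, 235.0]
eef_rot: [[-0.984, -0.177, 0.0], [-0.177, 0.984, -0.001], [-0.0, -0.001, -1.0]]
wrist_force: [0.1, 0.3, -0.5]
grip_width: 0.5
grasp_force: 0.0
```

```bash
python3 -c "
from h import *
im=arm.get_image('wrist')
import cv2;cv2.imwrite('pics/w1.png',im[:,:,::-1])
print(arm.sense()['tcp_pos'])
rows([(430,-90,240),(470,-181,240),(470,-181,202)],down(.18))"
```

```text
[404.371 326.425 234.906]
[4.74, -41.45, -0.44] [-0.002, 0.001, -0.005]
[2.39, -51.11, -0.42] [-0.002, 0.001, -0.005]
[2.4, -51.1, 3.38] [-0.002, 0.001, -0.005]
```

>>> send_rows:
  translation:
    - [4.7,-41.5,-0.4]
    - [4.7,-41.5,-0.4]
    - [4.7,-41.5,-0.4]
    - [4.7,-41.5,-0.4]
    - [4.7,-41.5,-0.4]
    - [4.7,-41.5,-0.4]
    - [4.7,-41.5,-0.4]
    - [4.7,-41.5,-0.4]
  rot:
    - [0,0,0]
    - [0,0,0]
    - [0,0,0]
    - [0,0,0]
    - [0,0,0]
    - [0,0,0]
    - [0,0,0]
    - [0,0,0]

```text
time: 1.55
tcp_pos: [426.5, -70.7, 239.1]
eef_rot: [[-0.984, -0.178, 0.0], [-0.178, 0.984, 0.0], [-0.0, 0.0, -1.0]]
wrist_force: [0.6, -0.0, 0.4]
grip_width: -0.0
grasp_force: 0.0
```

```bash
python3 -c "
from h import *
print(arm.sense()['tcp_pos'],arm.sense()['joints'])
R=down(.18);ex=-R[:2,0];pin=np.array([470.5,-180])
rows([(470,-181,240),(470,-181,202)],R)
L=[]
for th in [1.25,1.15,1.05,.95,.85,.75,.65,.55,.45,.35,.25,.15,.05,0]:
    r=110;x=r*np.cos(th)+9*np.sin(th)-10;z=r*np.sin(th)-9*np.cos(th)+99
    L.append((*(pin+ex*x),z))
print('path');rows(L,R,base=np.array([470,-181,202]))
"
```

```text
[426.527 -70.687 239.086] [-0.342  0.164  1.744  0.     1.233 -2.092]
[-2.31, -11.63, -0.1] [0.0, 0.0, -0.001]
[-2.31, -11.63, 3.7] [0.0, 0.0, -0.001]
path
[-3.39, 0.09, 0.15] [0.0, 0.0, -0.001]
[-4.38, 0.09, 0.63] [0.0, 0.0, -0.001]
[-5.32, 0.09, 1.21] [0.0, 0.0, -0.001]
[-6.2, 0.09, 1.88] [0.0, 0.0, -0.001]
[-7.0, 0.09, 2.63] [0.0, 0.0, -0.001]
[-7.73, 0.09, 3.46] [0.0, 0.0, -0.001]
[-8.37, 0.09, 4.36] [0.0, 0.0, -0.001]
[-8.91, 0.09, 5.32] [0.0, 0.0, -0.001]
[-9.36, 0.09, 6.33] [0.0, 0.0, -0.001]
[-9.71, 0.09, 7.37] [0.0, 0.0, -0.001]
[-9.95, 0.09, 8.45] [0.0, 0.0, -0.001]
[-10.08, 0.09, 9.55] [0.0, 0.0, -0.001]
[-10.1, 0.09, 10.65] [0.0, 0.0, -0.001]
[-10.07, 0.09, 11.2] [0.0, 0.0, -0.001]
```

>>> send_rows:
  translation:
    - [-2.3,-8,0]
    - [-2.3,-10,2]
    - [-2.3,-10,3.7]
    - [-2.3,-10,3.7]
  rot:
    - [0,0,0]
    - [0,0,0]
    - [0,0,0]
    - [0,0,0]

```text
time: 1.95
tcp_pos: [466.1, -163.8, 199.3]
eef_rot: [[-0.984, -0.176, -0.005], [-0.176, 0.984, 0.003], [0.005, 0.004, -1.0]]
wrist_force: [-0.9, 0.1, -0.7]
grip_width: 0.0
grasp_force: 0.0
```

>>> send_rows:
  translation:
    - [-1.8,0,0.1]
    - [-3.4,0,0.2]
    - [-4.4,0,0.6]
    - [-5.3,0,1.2]
    - [-6.2,0,1.9]
    - [-7.0,0,2.6]
    - [-7.7,0,3.5]
  rot:
    - [0,0,0]
    - [0,0,0]
    - [0,0,0]
    - [0,0,0]
    - [0,0,0]
    - [0,0,0]
    - [0,0,0]

```text
time: 2.65
tcp_pos: [543.9, -149.4, 166.7]
eef_rot: [[-0.984, -0.178, 0.0], [-0.178, 0.984, 0.0], [-0.0, -0.0, -1.0]]
wrist_force: [-0.3, -0.3, 1.7]
grip_width: 0.1
grasp_force: 1.1
```

```bash
python3 -c "
from h import *
s=arm.sense();print(s['tcp_pos'],s['wrist_force'])
import cv2
a=arm.get_image('top')[:,:,::-1];b=arm.get_image('side')[:,:,::-1]
cv2.imwrite('pics/c2.png',cv2.hconcat([cv2.resize(a[140:240,330:460],(400,308)),cv2.resize(b[150:335,230:470],(400,308))]))"
```

```text
[ 543.861 -149.42   166.669] [-0.287 -0.266  1.664]
```

View pics/c2.png

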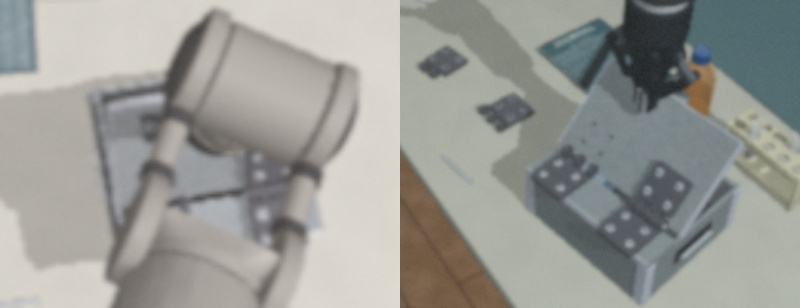

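The fingers are on the lid near its edge and it is coming down. I'll continue along the arc.

>>> send_rows:
  translation:
    - [-0.6,0,0.9]
    - [-1.2,0,1.8]
    - [-1.6,0,2.8]
    - [-2.0,0,3.9]
    - [-2.2,0,4.9]
    - [-2.3,0,5.9]
    - [-2.4,0,6.7]
    - [-2.4,0,7.2]
  rot:
    - [0,0,0]
    - [0,0,0]
    - [0,0,0]
    - [0,0,0]
    - [0,0,0]
    - [0,0,0]
    - [0,0,0]
    - [0,0,0]

```text
time: 3.55
tcp_pos: [566.7, -145.5, 94.2]
eef_rot: [[-0.984, -0.178, -0.001], [-0.178, 0.984, 0.0], [0.001, 0.0, -1.0]]
wrist_force: [-0.7, 0.2, 1.8]
grip_width: -0.0
grasp_force: 1.0
```

>>> send_rows:
  translation:
    - [0,0,0.3]
    - [0,0,0.4]
    - [0,0,0.5]
  rot:
    - [0,0,0]
    - [0,0,0]
    - [0,0,0]

```text
time: 3.85
tcp_pos: [566.6, -145.5, 90.2]
eef_rot: [[-0.984, -0.178, -0.0], [-0.178, 0.984, 0.0], [0.0, 0.0, -1.0]]
wrist_force: [-1.9, -0.1, 2.0]
grip_width: 0.2
grasp_force: 1.1
```

>>> send_rows:
  translation:
    - [0,0,0.1]
    - [0,0,0.2]
    - [0,0,0.3]
    - [0,0,0.3]
    - [0,0,0.3]
  rot:
    - [0,0,0]
    - [0,0,0]
    - [0,0,0]
    - [0,0,0]
    - [0,0,0]

```text
time: 4.35
tcp_pos: [566.7, -145.6, 89.9]
eef_rot: [[-0.984, -0.178, 0.001], [-0.178, 0.984, -0.001], [-0.001, -0.001, -1.0]]
wrist_force: [-9.0, 2.9, 20.0]
grip_width: -0.1
grasp_force: 9.8
```

The lid is closed: z is 89.9 with a firm 20 N. Now I'll lift and look at the rail hinge with the wrist camera.

>>> send_rows:
  translation:
    - [0,0,-4]
    - [0,0,-7]
    - [3.0,3.5,-7]
    - [5.0,3.9,-7]
    - [5.0,3.9,-7]
    - [5.0,3.9,-7]
    - [5.0,3.9,-7]
  rot:
    - [0,0,0]
    - [0,0,0]
    - [0,0,0]
    - [0,0,0]
    - [0,0,0]
    - [0,0,0]
    - [0,0,0]
  hand: -1

```text
time: 5.05
tcp_pos: [511.7, -116.4, 157.2]
eef_rot: [[-0.984, -0.178, 0.001], [-0.178, 0.984, -0.0], [-0.001, -0.0, -1.0]]
wrist_force: [0.4, -0.2, -0.4]
grip_width: 85.2
grasp_force: 0.0
```

```bash
python3 -c "
from h import *
s=arm.sense();print(s['tcp_pos'],s['dq'])
import cv2
a=arm.get_image('wrist')[:,:,::-1];cv2.imwrite('pics/w2.png',a);cv2.imwrite('pics/w2v.png',cv2.resize(a,(800,500),interpolation=cv2.INTER_CUBIC))
np.savez('w2.npz',p=s['tcp_pos'],R=s['eef_rot'])"
```

```text
[ 511.664 -116.424  157.199] [ 0.001  0.007 -0.001 -0.002  0.001  0.001]
```

View pics/w2v.png

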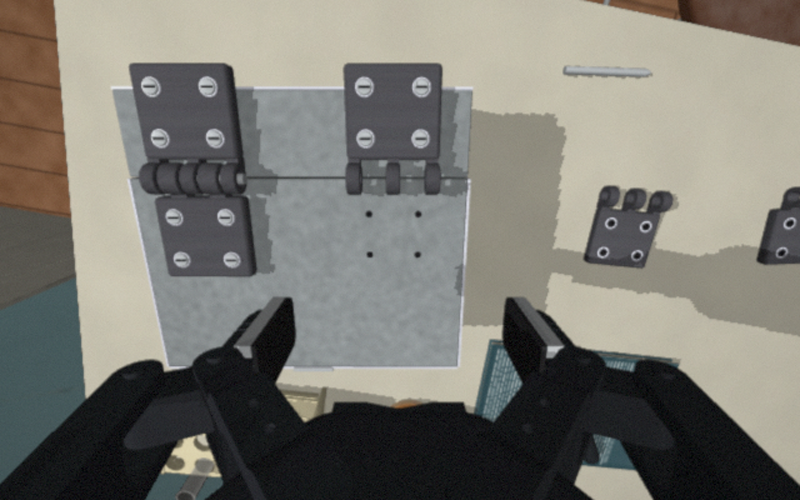

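The lid is fully closed. The broken hinge's knuckles are at about u=354/393/433, v=178 in the scaled view, and the pilot holes are at (369,213), (418,213), (370,254) and (418,254). I'll measure these to subpixel accuracy.

Run:
```python
from h import *
import cv2
g=cv2.cvtColor(cv2.imread('pics/w2.png'),cv2.COLOR_BGR2GRAY).astype(float)
def runs(a,th,o):
    m=np.r_[0,(a<th).astype(int),0];d=np.diff(m);out=[]
    for i,j in zip(np.where(d==1)[0],np.where(d==-1)[0]):
        l=i-1+(a[i-1]-th)/(a[i-1]-a[i]) if i>0 else i
        r=j-1+(th-a[j-1])/(a[j]-a[j-1]) if j<len(a) else j
        if r-l>2: out.append((round(l+o,2),round(r+o,2)))
    return out
for v in (136,138,140,146,148,150,152): print(v,runs(g[v,265:365],95,265))
for u in (282,284,286,312,314,316,344,346,348): print("u",u,runs(g[100:170,u],95,100))
# pilot holes
for c in [(369,213),(418,213),(370,254),(418,254)]:
    u,v=int(c[0]/1.25),int(c[1]/1.25);w=np.clip(115-g[v-6:v+7,u-6:u+7],0,None)
    Y,X=np.mgrid[v-6:v+7,u-6:u+7];px=((w*X).sum()/w.sum(),(w*Y).sum()/w.sum());print("hole",np.round(px,2),onz("wrist",px,90))
# gap line between rail and lid, z90
for u in (215,230,245,260,367):
    col=g[134:150,u];w=np.clip(np.median(col)-12-col,0,None);v=(w*np.arange(134,150)).sum()/w.sum();print("gap",u,round(v,2),onz("wrist",(u,v),90))
for v in (100,120): print("rail row",v,g[v,356:384].astype(int))
for v in (200,240): print("lid row",v,g[v,355:385].astype(int))
```

```text
136 [(np.float64(276.59), np.float64(290.0)), (np.float64(307.91), np.float64(320.06)), (np.float64(338.76), np.float64(352.83))]
138 [(np.float64(276.42), np.float64(290.5)), (np.float64(307.54), np.float64(320.12)), (np.float64(338.38), np.float64(352.78))]
140 [(np.float64(276.4), np.float64(290.85)), (np.float64(307.36), np.float64(320.25)), (np.float64(338.25), np.float64(352.43))]
146 [(np.float64(276.62), np.float64(290.33)), (np.float64(307.87), np.float64(320.5)), (np.float64(338.24), np.float64(352.67))]
148 [(np.float64(276.43), np.float64(290.13)), (np.float64(307.81), np.float64(320.5)), (np.float64(338.3), np.float64(352.33))]
150 [(np.float64(276.63), np.float64(290.29)), (np.float64(307.67), np.float64(320.45)), (np.float64(338.35), np.float64(352.27))]
152 [(np.float64(276.97), np.float64(290.21)), (np.float64(307.79), np.float64(320.43)), (np.float64(338.56), np.float64(352.3))]
u 282 [(np.int64(100), np.float64(155.51))]
u 284 [(np.int64(100), np.float64(109.33)), (np.float64(112.0), np.float64(155.52))]
u 286 [(np.int64(100), np.float64(105.0)), (np.float64(116.0)
[... 570 characters left out ...]
]
gap 230 141.83 [ 475.455 -187.896   90.   ]
gap 245 141.86 [ 473.519 -177.036   90.   ]
gap 260 141.84 [ 471.552 -166.181   90.   ]
gap 367 142.23 [457.88  -88.693  90.   ]
rail row 100 [111 105 108 107 106 103 106 101 105 109 135 144 143 142 140 141 139 141
 141 134 118 134 142 138 138 140 140 139]
rail row 120 [108 107 107 108 106 119 134 137 136 137 140 140 140 141 142 142 139 139
 126 115 129 141 139 142 140 142 141 142]
lid row 200 [147 150 148 144 147 141 142 136 141 143 144 147 147 148 145 137 194 211
 172 142 136 138 140 138 137 140 137 139 139 137]
lid row 240 [143 143 141 141 141 138 140 141 142 142 145 144 146 142 192 197 163 144
 139 139 139 141 139 142 141 141 141 141 141 142]
```

Run:
```python
from h import *
# check barrel silhouette against axis estimate
s=arm.sense();H=arm.camera_params('wrist')['hand_eye'];T=np.eye(4);T[:3,:3]=s['eef_rot'];T[:3,3]=s['tcp_pos'];M=np.linalg.inv(T@H);K=arm.camera_params('wrist')['camera_matrix']
ex=np.array([.9845,.1756,0]);c=np.array([464.6,-126.8,99])
V=[]
for a in np.linspace(0,6.28,181):
    q=M@np.r_[c+9*(np.cos(a)*ex+np.sin(a)*np.array([0,0,1])),1];q=K@(q[:3]/q[2]);V.append(q[:2])
V=np.array(V);print(V.min(0),V.max(0))
rows([(468,226,157),(468,226,67)],down(.176))
```

```text
[313.962 130.329] [314.386 156.277]
[-1.81, 34.47, -0.0] [-0.0, 0.001, 0.003]
[-1.8, 34.47, 9.0] [-0.0, 0.001, 0.003]
```

>>> send_rows:
  translation:
    - [-1.8,34.5,0]
    - [-1.8,34.5,0]
    - [-1.8,34.5,0]
    - [-1.8,34.5,0]
    - [-1.8,34.5,0]
    - [-1.8,34.5,3]
    - [-1.8,34.5,9]
    - [-1.8,34.5,9]
  rot:
    - [0,0,0]
    - [0,0,0]
    - [0,0,0]
    - [0,0,0]
    - [0,0,0]
    - [0,0,0]
    - [0,0,0]
    - [0,0,0]

```text
time: 5.9
tcp_pos: [466.9, 229.0, 65.6]
eef_rot: [[-0.984, -0.18, 0.001], [-0.18, 0.984, 0.001], [-0.001, 0.0, -1.0]]
wrist_force: [0.2, 0.3, 0.4]
grip_width: 85.4
grasp_force: 0.0
```

>>> send_rows:
  translation:
    - [0,0,0]
    - [0,0,0]
    - [0,0,0]
    - [0,0,0]
  rot:
    - [0,0,0]
    - [0,0,0]
    - [0,0,0]
    - [0,0,0]

```text
time: 6.3
tcp_pos: [468.4, 226.0, 68.7]
eef_rot: [[-0.984, -0.177, 0.003], [-0.177, 0.984, 0.001], [-0.003, 0.0, -1.0]]
wrist_force: [0.0, -0.6, -0.9]
grip_width: 85.4
grasp_force: 0.0
```

```bash
python3 -c "
from h import *
s=arm.sense();print(s['tcp_pos'],s['dq'])
import cv2
a=arm.get_image('wrist')[:,:,::-1];cv2.imwrite('pics/w3.png',a);cv2.imwrite('pics/w3v.png',cv2.resize(a,(800,500),interpolation=cv2.INTER_CUBIC))"
```

```text
[468.375 226.022  68.729] [ 0.001  0.     0.007  0.001 -0.005  0.003]
```

View pics/w3v.png

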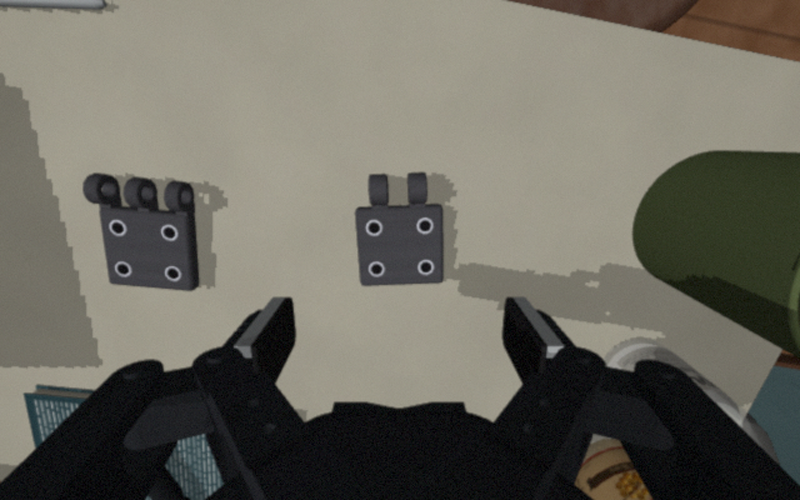

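The two-knuckle leaf lies centrally, with its plate corners at about (357,207)–(443,285) and its knuckles at (378,188) and (417,187), scaled by 1.25. It is turned a little relative to the tool.

Run:
```python
from h import *
import cv2
g=cv2.cvtColor(cv2.imread('pics/w3.png'),cv2.COLOR_BGR2GRAY)
m=(g<80).astype(np.uint8); n,l,st,c=cv2.connectedComponentsWithStats(m[120:245,270:375])
k=1+np.argmax(st[1:,4]);print(st[k])
b=(l==k).astype(np.uint8)
b=cv2.morphologyEx(np.pad(b,15),cv2.MORPH_CLOSE,np.ones((9,9)))[15:-15,15:-15]
off=np.array([270,120])
# plate edges: rows 175-218, cols
L=[];Rr=[];F=[];N=[]
for v in range(172,222):
    x=np.where(b[v-120])[0]+270
    L.append((x.min()-.5,v));Rr.append((x.max()+.5,v))
for u in range(295,346):
    y=np.where(b[:,u-270])[0]+120
    F.append((u,y.max()+.5))
def line(P,fix):
    P=np.array(P);i,j=(1,0) if fix=='v' else (0,1)
    q=np.polyfit(P[:,i],P[:,j],1);r=P[:,j]-np.polyval(q,P[:,i]);k=abs(r)<1.0;q=np.polyfit(P[k,i],P[k,j],1);return q,k.mean()
ql,_=line(L,'v');qr,_=line(Rr,'v');qf,_=line(F,'u');print(ql,qr,qf,_)
def W(u,v,z=10):return onz("wrist",(u,v),z)
for v in(175,215): print(v,W(np.polyval(ql,v),v),W(np.polyval(qr,v),v))
print("far",W(300,np.polyval(qf,300)),W(340,np.polyval(qf,340)))
kn=lambda a,th=80:[(i) for i in a]
for v in (142,146,150,154):
    x=np.where(m[v,285:350])[0]+285;print(v,x.min(),x.max(),x[np.where(np.diff(x)>1)[0]],x[np.where(np.diff(x)>1)[0]+1])
for u in (301,303,332,334,336):
    y=np.where(m[125:175,u])[0]+125;print("u",u,y.min(),y.max())
# screw holes centroids (bright rims + dark hole): bright blob centroid
for cc in [(373,228),(425,225),(376,269),(426,267)]:
    u,v=int(cc[0]/1.25),int(cc[1]/1.25);p=g[v-8:v+9,u-8:u+9].astype(float);w=np.clip(p-95,0,None);Y,X=np.mgrid[v-8:v+9,u-8:u+9]
    px=((w*X).sum()/w.sum(),(w*Y).sum()/w.sum());print("hole",np.round(px,2),W(*px))
```

```text
[  15   18   70   90 4326]
[  0.078 270.84 ] [  0.024 349.464] [ -0.036 238.155] 1.0
175 [447.693 198.41   10.   ] [438.817 248.042  10.   ]
215 [478.09  205.188  10.   ] [469.126 255.305  10.   ]
far [486.528 216.023  10.   ] [479.939 246.109  10.   ]
142 296 340 [309] [326]
146 296 341 [309] [326]
150 296 340 [310] [326]
154 296 341 [310] [327]
u 301 140 174
u 303 140 174
u 332 139 174
u 334 139 174
u 336 138 173
hole [298.53 181.7 ] [450.871 209.241  10.   ]
hole [339.22 180.05] [444.39  238.394  10.   ]
hole [300.73 214.61] [476.031 214.91   10.   ]
hole [340.11 213.29] [469.72  244.144  10.   ]
```

```bash
python3 -c "
from h import *
rows([(460.3,226.7,30),(460.3,226.7,-1)],down(.219))"
```

```text
[0.78, 0.2, 3.86] [0.0, 0.003, -0.041]
[0.79, 0.2, 6.96] [0.0, 0.003, -0.041]
```

>>> send_rows:
  translation:
    - [0.8,0.2,2]
    - [0.8,0.2,4]
    - [0.8,0.2,5.5]
    - [0.8,0.2,6.5]
    - [0.8,0.2,7.0]
    - [0.8,0.2,7.0]
    - [0.8,0.2,7.0]
  rot:
    - [0,0.003,-0.041]
    - [0,0.003,-0.041]
    - [0,0.003,-0.041]
    - [0,0.003,-0.041]
    - [0,0.003,-0.041]
    - [0,0.003,-0.041]
    - [0,0.003,-0.041]

```text
time: 7.05
tcp_pos: [459.2, 227.3, -2.2]
eef_rot: [[-0.976, -0.218, -0.002], [-0.218, 0.976, -0.0], [0.002, 0.0, -1.0]]
wrist_force: [-0.6, 0.1, -0.7]
grip_width: 85.5
grasp_force: 0.0
```

>>> send_rows:
  translation:
    - [0,0,0]
    - [0,0,0]
    - [0,0,0]
    - [0,0,0]
    - [0,0,0]
    - [0,0,0]
  rot:
    - [0,0,0]
    - [0,0,0]
    - [0,0,0]
    - [0,0,0]
    - [0,0,0]
    - [0,0,0]
  hand: 1
  grip_force: 60

```text
time: 7.65
tcp_pos: [459.0, 227.4, -2.0]
eef_rot: [[-0.976, -0.219, -0.002], [-0.219, 0.976, -0.0], [0.002, 0.0, -1.0]]
wrist_force: [-2.2, -1.0, 6.3]
grip_width: 50.4
grasp_force: 62.7
```

Gripped. I'll lift and look at how it sits in the hand.

>>> send_rows:
  translation:
    - [0,0,-1]
    - [0,0,-4]
    - [0,0,-8]
    - [0,0,-12]
    - [0,0,-16]
    - [0,0,-16]
    - [0,0,-16]
    - [0,0,-16]
  rot:
    - [0,0,0]
    - [0,0,0]
    - [0,0,0]
    - [0,0,0]
    - [0,0,0]
    - [0,0,0]
    - [0,0,0]
    - [0,0,0]

```text
time: 8.45
tcp_pos: [458.3, 227.0, 156.2]
eef_rot: [[-0.976, -0.218, -0.005], [-0.218, 0.976, -0.001], [0.005, -0.0, -1.0]]
wrist_force: [-0.1, 0.7, -0.5]
grip_width: 50.3
grasp_force: 62.6
```

```bash
python3 -c "
from h import *
s=arm.sense();print(s['tcp_pos'],s['eef_rot'],s['wrist_force'])
import cv2
a=arm.get_image('wrist')[:,:,::-1];cv2.imwrite('pics/w4.png',a);cv2.imwrite('pics/w4v.png',cv2.resize(a[150:350,190:450],(780,600),interpolation=cv2.INTER_CUBIC))"
```

```text
[458.251 227.042 156.203] [[-0.976 -0.218 -0.005]
 [-0.218  0.976 -0.001]
 [ 0.005 -0.    -1.   ]] [-0.122  0.689 -0.533]
```

View pics/w4v.png

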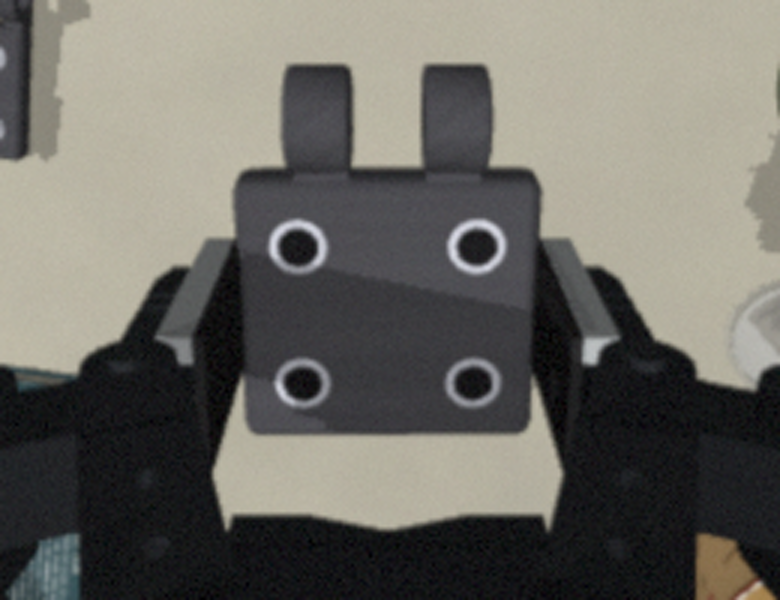

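The leaf sits square in the hand, with holes at crop (298,247), (477,246), (302,383) and (473,383). Next I'll work out the placement from leaf holes to pilot holes.

Run:
```python
from h import *
import cv2
g=cv2.cvtColor(cv2.imread('pics/w4.png'),cv2.COLOR_BGR2GRAY)
H=arm.camera_params('wrist')['hand_eye'];K=arm.camera_params('wrist')['camera_matrix']
P=[]
for c in [(298,247),(477,246),(302,383),(473,383)]:
    u,v=190+c[0]/3,150+c[1]/3;ui,vi=int(round(u)),int(round(v))
    Y,X=np.mgrid[vi-11:vi+12,ui-11:ui+12];w=np.clip(g[vi-11:vi+12,ui-11:ui+12].astype(float)-100,0,None)
    px=((w*X).sum()/w.sum(),(w*Y).sum()/w.sum())
    d=H[:3,:3]@np.linalg.solve(K,[*px,1]);P.append(H[:3,3]+d*(-12-H[2,3])/d[2]);print(np.round(px,2),P[-1])
P=np.array(P);m=P.mean(0);print("mean",m,"yaw",np.arctan2(-(P[2]-P[0])[1]-(P[3]-P[1])[1],-(P[2]-P[0])[0]-(P[3]-P[1])[0]), np.linalg.norm(P[2]-P[0]),np.linalg.norm(P[1]-P[0]))
R=down(.1765);pil=np.array([498.58,-120.74])
t=pil-(R[:2,:2]@m[:2]);print("target tcp",t)
rows([(*t,157),(*t,125)],R)
np.save('tgt.npy',t)
```

```text
[288.89 230.2 ] [ 12.709 -13.588 -12.   ]
[348.32 231.38] [ 12.055  16.166 -12.   ]
[288.58 277.76] [-14.434 -14.566 -12.   ]
[347.09 276.9 ] [-13.932  16.25  -12.   ]
mean [ -0.9     1.065 -12.   ] yaw 0.01683602034950921 27.160995691164803 29.760442369345594
target tcp [ 497.881 -121.947]
[3.75, -34.92, -0.09] [-0.0, -0.006, 0.044]
[3.73, -34.92, 3.11] [-0.0, -0.006, 0.044]
```

Run:
```python
from h import *
H=arm.camera_params('wrist')['hand_eye'];K=arm.camera_params('wrist')['camera_matrix']
P=[]
for c in [(298,247),(477,246),(302.5,383.5),(473,383)]:
    px=(c[0]+.5)/3-.5+190,(c[1]+.5)/3-.5+150
    d=H[:3,:3]@np.linalg.solve(K,[*px,1]);P.append(H[:3,3]+d*(-12-H[2,3])/d[2])
P=np.array(P);m=P.mean(0);print(P,m)
R=down(.1765);t=np.array([498.58,-120.74])-R[:2,:2]@m[:2];print(t)
rows([(*t,157),(*t,125)],R)
```

```text
[[ 11.734 -13.561 -12.   ]
 [ 11.899  16.343 -12.   ]
 [-14.279 -13.551 -12.   ]
 [-14.193  16.387 -12.   ]] [ -1.21    1.404 -12.   ]
[ 497.636 -122.335]
[3.78, -34.95, -0.09] [-0.0, -0.006, 0.044]
[3.76, -34.95, 3.11] [-0.0, -0.006, 0.044]
```

>>> send_rows:
  translation:
    - [3.8,-35,0]
    - [3.8,-35,0]
    - [3.8,-35,0]
    - [3.8,-35,0]
    - [3.8,-35,0]
    - [3.8,-35,0]
    - [3.8,-35,0]
    - [3.8,-35,0]
  rot:
    - [0,-0.006,0.044]
    - [0,-0.006,0.044]
    - [0,-0.006,0.044]
    - [0,-0.006,0.044]
    - [0,-0.006,0.044]
    - [0,-0.006,0.044]
    - [0,-0.006,0.044]
    - [0,-0.006,0.044]

```text
time: 9.3
tcp_pos: [498.5, -127.9, 155.8]
eef_rot: [[-0.986, -0.17, 0.002], [-0.17, 0.986, -0.0], [-0.002, -0.001, -1.0]]
wrist_force: [0.1, 0.9, -0.8]
grip_width: 50.2
grasp_force: 62.7
```

>>> send_rows:
  translation:
    - [0,0,1]
    - [0,0,2]
    - [0,0,3.1]
    - [0,0,3.1]
    - [0,0,3.1]
    - [0,0,3.1]
  rot:
    - [0,0,0]
    - [0,0,0]
    - [0,0,0]
    - [0,0,0]
    - [0,0,0]
    - [0,0,0]

```text
time: 9.9
tcp_pos: [498.9, -122.0, 126.5]
eef_rot: [[-0.984, -0.176, 0.004], [-0.176, 0.984, 0.0], [-0.004, -0.0, -1.0]]
wrist_force: [0.3, 0.0, -1.8]
grip_width: 50.2
grasp_force: 62.7
```

```bash
python3 -c "
from h import *
s=arm.sense();print(s['tcp_pos'],s['eef_rot'],s['wrist_force'])
rows([(497.6,-122.3,125)],down(.1765))
import cv2
a=arm.get_image('wrist')[:,:,::-1];cv2.imwrite('pics/w5.png',a);cv2.imwrite('pics/w5v.png',cv2.resize(a[130:330,190:450],(780,600),interpolation=cv2.INTER_CUBIC))"
```

```text
[ 498.913 -122.018  126.527] [[-0.984 -0.176  0.004]
 [-0.176  0.984  0.   ]
 [-0.004 -0.    -1.   ]] [ 0.276  0.004 -1.797]
[0.13, -0.0, 0.15] [-0.0, 0.004, 0.001]
```

View pics/w5v.png

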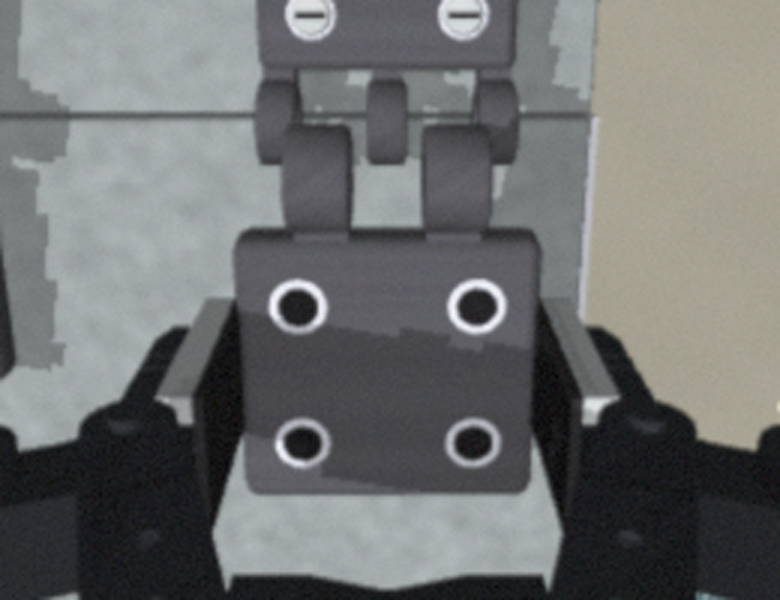

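The leaf knuckles are centred on the rail's middle knuckle: mid u is 387 for both. I'll check the remaining x offset from the barrel silhouettes: leaf top edge v=125, rail barrel v=78–163 in the crop.

Run:
```python
from h import *
from scipy.optimize import brentq
H=np.linalg.inv(arm.camera_params('wrist')['hand_eye']);K=arm.camera_params('wrist')['camera_matrix'];s=arm.sense();R=s['eef_rot']
def sil(xt,zt,up):
    v=[]
    for a in np.linspace(0,2*np.pi,361):
        q=H@[xt+9*np.cos(a),1.3,zt+9*np.sin(a),1];q=K@q[:3];v.append(q[1]/q[2])
    return min(v) if up else max(v)
V=lambda c:(c+.5)/3-.5+130
f=lambda zt,c,up:brentq(lambda x:sil(x,zt,up)-V(c),-40,120)
L=f(-2-9,125,True); print("leaf axis tool x",L)
zr=-(99-s['tcp_pos'][2]); A=f(zr,163,False);B=f(zr,78,True);print("rail axis tool x",A,B,"z",zr)
# gap line at z=90, crop v=115
d=K@[0,0,1]; 
Hi=np.linalg.inv(H);d=Hi[:3,:3]@np.linalg.solve(K,[(590/3+190),V(115.5),1]);o=Hi[:3,3];zz=s['tcp_pos'][2]-90
print("gap",(o+d*(zz-o[2])/d[2]),"tilt corr: tool z=",R[:,2])
```

```text
leaf axis tool x 33.37997622692607
rail axis tool x 35.7059908280354 34.999249673458344 z 27.632286465065945
gap [34.604 45.146 36.632] tilt corr: tool z= [ 0.004  0.    -1.   ]
```

The hole method asks for 1.3 mm and the silhouettes for 1.7 mm, so they agree. I'll shift 1.5 mm, descend to just above the knuckles, and recheck.

>>> send_rows:
  translation:
    - [0.15,0,0.3]
    - [0.15,0,0.7]
    - [0.15,0,1.1]
    - [0.15,0,1.3]
    - [0.15,0,1.3]
    - [0.15,0,1.3]
  rot:
    - [0,0.004,0.001]
    - [0,0.004,0.001]
    - [0,0.004,0.001]
    - [0,0.004,0.001]
    - [0,0.004,0.001]
    - [0,0.004,0.001]

```text
time: 10.55
tcp_pos: [497.2, -122.8, 113.1]
eef_rot: [[-0.985, -0.174, -0.001], [-0.174, 0.985, -0.0], [0.001, 0.0, -1.0]]
wrist_force: [0.0, -0.0, -0.9]
grip_width: 50.0
grasp_force: 62.7
```

```bash
python3 -c "
from h import *
s=arm.sense();print(s['tcp_pos'],s['eef_rot'],s['wrist_force'])
rows([(497.4,-122.3,112)],down(.1765))"
```

```text
[ 497.169 -122.804  113.148] [[-0.985 -0.174 -0.001]
 [-0.174  0.985 -0.   ]
 [ 0.001  0.    -1.   ]] [ 0.036 -0.04  -0.888]
[-0.03, 0.05, 0.11] [0.0, -0.001, -0.001]
```

>>> send_rows:
  translation:
    - [-0.02,0.05,0]
    - [-0.02,0.05,0.3]
    - [-0.02,0.05,0.6]
    - [-0.02,0.05,0.9]
    - [-0.02,0.05,1.2]
    - [-0.02,0.05,1.5]
    - [-0.02,0.05,1.5]
  rot:
    - [0,0,-0.001]
    - [0,0,-0.001]
    - [0,0,-0.001]
    - [0,0,-0.001]
    - [0,0,-0.001]
    - [0,0,-0.001]
    - [0,0,-0.001]

```text
time: 11.25
tcp_pos: [497.0, -122.1, 97.7]
eef_rot: [[-0.985, -0.175, -0.002], [-0.175, 0.985, 0.0], [0.002, 0.001, -1.0]]
wrist_force: [-0.8, 0.1, -0.7]
grip_width: 50.1
grasp_force: 62.7
```

Free inside the gaps. Continuing.

>>> send_rows:
  translation:
    - [0,0,0.2]
    - [0,0,0.4]
    - [0,0,0.6]
    - [0,0,0.7]
    - [0,0,0.8]
    - [0,0,0.85]
    - [0,0,0.85]
  rot:
    - [0,0,0]
    - [0,0,0]
    - [0,0,0]
    - [0,0,0]
    - [0,0,0]
    - [0,0,0]
    - [0,0,0]

```text
time: 11.95
tcp_pos: [497.2, -122.2, 89.7]
eef_rot: [[-0.985, -0.175, -0.001], [-0.175, 0.985, 0.0], [0.001, 0.0, -1.0]]
wrist_force: [0.4, -0.8, -0.7]
grip_width: 50.2
grasp_force: 62.7
```

>>> send_rows:
  translation:
    - [0,0,0.05]
    - [0,0,0.1]
    - [0,0,0.15]
    - [0,0,0.2]
    - [0,0,0.25]
    - [0,0,0.25]
    - [0,0,0.25]
  rot:
    - [0,0,0]
    - [0,0,0]
    - [0,0,0]
    - [0,0,0]
    - [0,0,0]
    - [0,0,0]
    - [0,0,0]

```text
time: 12.65
tcp_pos: [497.3, -122.2, 88.0]
eef_rot: [[-0.985, -0.175, -0.0], [-0.175, 0.985, -0.0], [0.001, -0.0, -1.0]]
wrist_force: [-2.1, 0.7, 7.2]
grip_width: 50.6
grasp_force: 63.5
```

Contact at z = 88.0 as predicted. I'll add a bit more push and verify visually.

>>> send_rows:
  translation:
    - [0,0,0.05]
    - [0,0,0.1]
    - [0,0,0.1]
    - [0,0,0.1]
    - [0,0,0.1]
  rot:
    - [0,0,0]
    - [0,0,0]
    - [0,0,0]
    - [0,0,0]
    - [0,0,0]

```text
time: 13.15
tcp_pos: [497.3, -122.2, 88.0]
eef_rot: [[-0.984, -0.175, 0.0], [-0.175, 0.984, -0.001], [0.0, -0.001, -1.0]]
wrist_force: [-4.6, 1.6, 15.3]
grip_width: 50.1
grasp_force: 64.5
```

```bash
python3 -c "
from h import *
s=arm.sense();print(s['tcp_pos'],s['eef_rot'],s['wrist_force'],s['wrist_torque'])
import cv2
a=arm.get_image('wrist')[:,:,::-1];cv2.imwrite('pics/w6.png',a);cv2.imwrite('pics/w6v.png',cv2.resize(a[130:330,190:450],(780,600),interpolation=cv2.INTER_CUBIC))"
```

```text
[ 497.34  -122.248   87.956] [[-0.984 -0.175  0.   ]
 [-0.175  0.984 -0.001]
 [ 0.    -0.001 -1.   ]] [-4.574  1.575 15.276] [ 0.348  0.886 -0.028]
```

View pics/w6v.png

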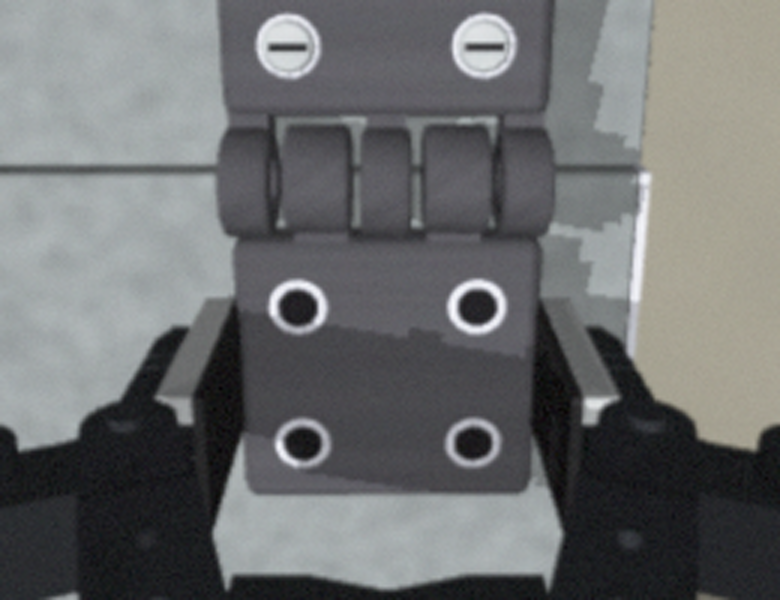

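The knuckles interleave evenly. The barrel edges differ by about 3 px, or roughly 0.5 mm, and the leaf is flat and pressed with 15 N. Handing in.

```bash
python3 -c "
from bench import arm
print(arm.sign_off())"
```

```text
the job is handed in; nothing more can be done
None
```

I handed in the job with the lid closed and the two-knuckle leaf seated flat between the rail knuckles, bores aligned to about 0.5 mm in the last picture, still gripped and pressed down with about 15 N; no verdict came back.

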